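# Open the push-latch case and put the canister away

## Task

Push the closed front flap of the wooden case inward near its upper edge until its catch lets go, and let the flap fall open. Then stand the round metal canister upright inside the case, wholly in on its floor and under its roof, and leave the flap open and the other things where they are.

Things in the scene. Friction and masses are not known exactly. Their poses are not given: they have to be found in the camera images.
- case: Fixed brown wooden case, darker top; 220 mm deep (x), 320 wide (y), 305 high. Origin: centre of its underside; z up; front faces its own -x, at x = -110. Floor top 26 mm above the worktop, side walls 18 thick, back wall face at x = +98. A solid roof block flush with the front begins 231 mm above the worktop and goes up to the top, so an upright tool fouls it: reach under it with a tilted tool.
- flap (a joint): Pale wooden front flap, 280 mm wide, 215 high, 12 thick, no handle. In rad: about 0.01 closed and latched, upright, flush; negative = pushed in; 1.57 = open, level. The catch lets go about 0.04 inward (7 mm at flap_press, 5 to 8 N); beyond 9 mm it is much stiffer, no harm. As the finger goes away it falls open by itself in about 2 s. Pushed half as far it stays latched. It cannot be pulled open.
- flap_hinge (a point): Middle of the flap's hinge line: the lower edge of its outer face, 13 mm above the worktop, in the plane of the case front. The open flap lies level, reaching 215 mm out from here, its upper side about level with the case floor.
- flap_press (a point): A good point to press: on the outer face of the flap, in the middle of its width, 170 mm above its hinge line (183 mm above the worktop when closed). It moves with the flap. Its axes are those of the case when the flap is closed: +x points into the case.
- case_spot (a point): A good place to stand the canister: on the case floor, in the middle of its width, 55 mm behind the front. Axes as the case.
- canister: Round canister, plain aluminium, 52 mm diameter, with a black lid of 53 diameter, 115 high in all (lid is the top 20), about 0.25 kg. It stands upright on the worktop at the start. Origin: centre of its underside, z along its axis.
- weight: Bystander: flat steel pattern weight, 80 mm diameter, 26 thick, with a small knob on top, 48 high in all. Origin: centre of its underside.
- tin: Bystander: low rectangular metal tin, 83 x 58 mm, 62 high. Origin: centre of its underside, long side along x.
- clapper: Bystander: wooden pressing block, 200 x 60 x 45 mm high, lying on top of the case. Origin: centre of its underside, long side along x.
Things that resemble listed ones, but are neither listed nor needed, are in the scene too. What is shaped like the canister but purple is not meant.

How it is judged (in metres and radians):
On the way, in this order (a step that is already met when the one before it is completed fails the run):
1. the flap has been pushed inward against its catch (value of joint flap below -0.015 rad).
2. the flap has fallen open (value of joint flap above 1.4 rad), for 0.2 s.
At the end, for the whole second after the job is handed in: The flap is open (joint above 1.4 rad) and the canister stands upright (within 0.12 rad) and still on the case floor, its axis at least 28 mm behind the case front, so that it is wholly inside (value of joint flap above 1.4 rad and x of canister in the frame of case between -0.082 and 0.09 m and y of canister in the frame of case between -0.12 and 0.12 m and z of canister in the frame of case between 0.02 and 0.034 m and angle between canister's own z axis and vertical below 0.12 rad and linear speed of canister below 0.02 m/s); the robot touches nothing.
It fails at once if the pattern weight, the tin or the pressing block is moved by more than 30 mm (distance of any of weight, tin, clapper from where it was at the start of the episode above 0.03 m).
It also fails if it takes over 61 s, if anything falls off the work surface, if the arm or the gripper's body presses on something with over 40 N, if the wrist force passes 120 N, or if a joint passes its speed limit or range.

## Robot

A 6-joint arm with a two-finger parallel gripper is mounted at the origin on the work surface. World frame = base frame: x ahead of the robot, y to its left, z up, the work surface at z = 0. Lengths are in m, angles in degrees, forces in N, time in s.
With the tool pointing down it reaches from about 0.4 to 0.825 m from the base axis. Payload 7 kg.
Tool frame: the origin (TCP) lies at the very end of the fingers, on their centre line; the grasp point (between the pads) lies 19 mm behind it (grasp_offset is the x of the grasp point in the tool frame, in m); x points along the fingers, y is the direction in which the jaws open and shut, and the axes are right-handed (so a half turn about x gives the same grasp; the last joint's range is limited). The gripper opens to 88 mm and grips with 3 to 60 N. Pads are 19 mm wide; open, the fingers measure 130 mm over their backs; the gripper's body (78 mm by 193 mm) begins 47 mm behind the grasp point.
Start: joints at [90.59, 20.546, 0.682, 0, -70.136, -16.507], TCP at [0.185, 0.649, 0.227] pointing down, gripper open.
Joint ranges: [-176.03, 176.03], [-82.01, 121.73], [-58.28, 71.71], [-173.87, 95.51], [-174.79, -0.11], [-173.66, 173.66]. Speed limits (degrees/s): [136.94, 136.94, 172.46, 180, 180, 180].

## Interface

Orientations are given as [roll, pitch, yaw] about the fixed x, y, z axes, in that order (R = Rz(yaw) Ry(pitch) Rx(roll)).
In Python, from plant import get_obs, snapshot, close_job, grasp_offset gives the robot as it stands.
- The arm moves only by the tool carry_out, never from a script. Its argument "series" is a list that holds one entry, the list of rows, each a list of 6 numbers: the shift along the tool's x, y, z in mm, then the turn, a rotation vector about the tool's x, y, z in degrees. A call has 1 to 10 rows; each row is the pose to reach, as a shift and turn from the pose commanded when the call began, along the tool's axes at that moment; what a row does not reach only later rows make up. A row lasts 1/8 s, in which the tool goes at most 62.5 mm and 10.7 degrees, less where a joint would pass 70% of its speed; a pose out of reach is approached as far as the arm can. A call with a gripper value outside its range is refused whole. "hand" is the gripper's target within -1 to 1 (shut at 1, half-way at 0, fully open at -1), set as the call begins (left out, the last holds). The fingers move at their own pace and stop on an object; the grip force is fixed at half the most. Time passes only in rows, so rows that repeat a pose let the fingers close. It gives the time, the measured TCP pose, the force and the opening at its end, in the units of the state.
- get_obs(): the state, without advancing time (a new reading comes with each control period).
- snapshot(name): name is "side" or "top" or "wrist"; returns a dict with "color" (420x560x3 uint8, red, green, blue), "fx", "fy", "cx", "cy" (pixels), "eye" and "attitude" of the camera in the world. Camera axes: x right, y down, z forward; pixel columns grow to the right and rows downward; lengths in m; the calibration is good to about 2 mm. The wrist camera is an equidistant fisheye: a pixel r from the principal point sees the ray r / f radians off the axis. A picture is of the moment at which its call begins. There is no depth.
- close_job(): hands the job in, once; it reports no verdict.
The state is a dict: "clock": time; "joint_pos": joint angles; "qvel": joint speeds; "tau": joint torques, N m; "tool_pos": TCP position; "orientation": TCP orientation; "force": force on the tool from outside, world axes, zero at the start; "moment": the same for the moment, N m; "opening": finger opening in m.
Only numpy, scipy, OpenCV 4.12 (cv2) and the standard library are available. Lean on these libraries where they do the work, as an engineer would, in place of code of your own. Each camera call takes 0.05 s, during which the arm holds its last target.

## Working session

There is one attempt and no reset: what is moved stays moved. The work goes in short steps, Python scripts to look and compute and a tool call to move; the robot and the scene stay as the last step left them, time stands still between calls to the robot, and variables do not carry over. Pictures are saved under pics/ and viewed, and the job is handed in when it is done.

Besides the shell and the picture viewer there is one more tool, called after "Call:" as name(argument=value, ...), one argument or row to a line, values as JSON. carry_out: Moves the arm, as the interface text tells. Its arguments: {"type":"object","properties":{"series":{"type":"array","items":{"type":"array","items":{"type":"array","items":{"type":"number"}}}},"hand":{"type":"number"}},"required":["series"]}

```bash
ls; mkdir -p pics; python3 - <<'E'
from plant import get_obs, snapshot, grasp_offset
import cv2
print(get_obs(), grasp_offset)
for n in ["side","top","wrist"]:
    s=snapshot(n); cv2.imwrite(f"pics/{n}0.png",s["color"][:,:,::-1])
    print(n,{k:v for k,v in s.items() if k!="color"})
E
```

```text
pics
{'clock': 0.0, 'joint_pos': array([ 9.05902798e+01,  2.05909083e+01,  6.34135898e-01, -2.00996142e-02,
       -7.01352472e+01, -1.65081874e+01]), 'qvel': array([-0.00164546, -0.04235995,  0.0536246 , -0.05891651,  0.02860764,
       -0.03338059]), 'tau': array([ 2.65533549e-05, -5.82722855e+01,  2.93049735e+01,  6.99717119e+00,
        6.90073881e-03, -1.52175321e-04]), 'tool_pos': array([0.1850026 , 0.64864982, 0.22563144]), 'orientation': array([  94.90610252,   89.9060598 , -101.01865019]), 'force': array([0.53445701, 0.6517758 , 0.08087791]), 'moment': array([ 0.02871588,  0.03259588, -0.01378935]), 'opening': 0.08741148992959843} -0.0188
side {'fx': 461.5674469780301, 'fy': 461.5674469780301, 'cx': 280.82158425201305, 'cy': 211.1761909746862, 'eye': array([ 0.15821052, -0.89551204,  0.97496865]), 'attitude': array([-129.66770869,   -0.24464204,  -25.62121483])}
top {'fx': 465.5461032547335, 'fy': 465.5461032547335, 'cx': 274.79038535676506, 'cy': 201.35338668171863, 'eye': array([ 0.35342272, -0.05774399,  1.32851999]), 'attitude': array([-1.68758421e+02, -1.12329914e-01, -9.01504453e+01])}
wrist {'fx': 325.19226210127806, 'fy': 325.19226210127806, 'cx': 279.0969318216583, 'cy': 215.5608913619016, 'eye': array([0.25809599, 0.62853847, 0.38275103]), 'attitude': array([ 1.63936202e+02, -5.69682594e-02, -1.05923916e+02])}
```

View pics/side0.png

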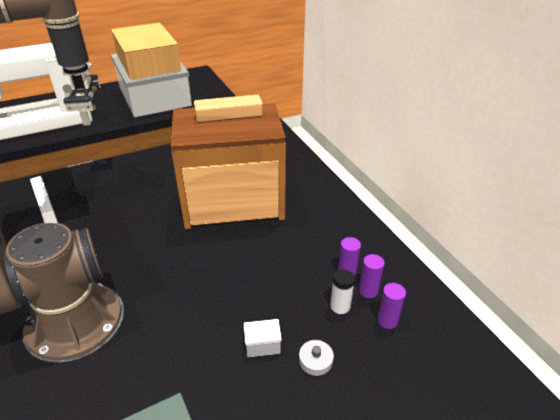

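View pics/top0.png

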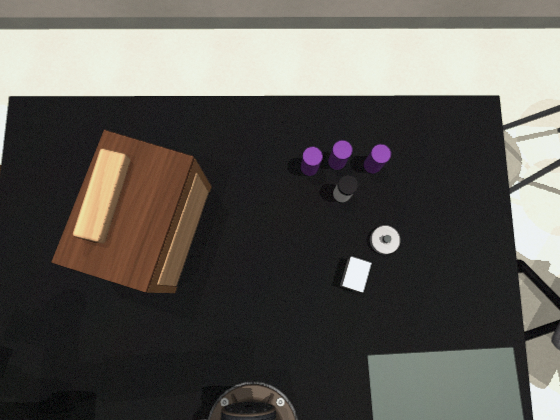

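View pics/wrist0.png

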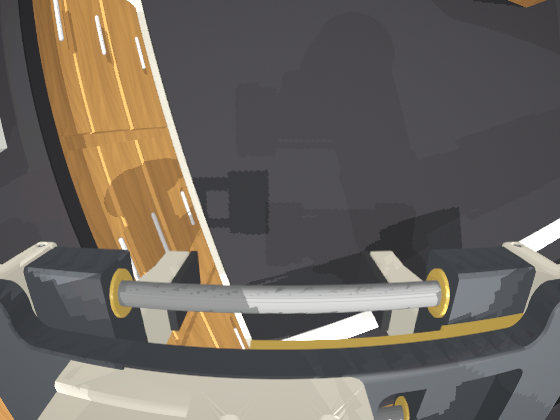

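The side view shows the aluminium canister with its black lid at about (342,292). Three purple lookalikes stand around it at (349,257), (371,277) and (391,307), with the tin at (263,338) and the weight at (316,357). The case sits at (230,160) with its flap facing the camera. The top view shows the same layout, with the canister at (345,189). I'll enlarge these next.

```bash
cat > h.py <<'E'
import numpy as np, cv2
from scipy.spatial.transform import Rotation as Ro
from plant import get_obs, snapshot
def R(a): return Ro.from_euler('xyz',a,degrees=True).as_matrix()
def ray(s,u,v,fish=False):
    x=(u-s['cx'])/s['fx']; y=(v-s['cy'])/s['fy']
    if fish:
        r=np.hypot(x,y); d=np.array([np.sin(r)*x/max(r,1e-9),np.sin(r)*y/max(r,1e-9),np.cos(r)])
    else: d=np.array([x,y,1.])
    d=R(s['attitude'])@d
    return s['eye'],d/np.linalg.norm(d)
def atz(s,u,v,z,fish=False):
    e,d=ray(s,u,v,fish); return e+d*(z-e[2])/d[2]
def tri(*rs):
    A=np.zeros((3,3));b=np.zeros(3)
    for e,d in rs:
        P=np.eye(3)-np.outer(d,d);A+=P;b+=P@e
    p=np.linalg.solve(A,b)
    return p,[float(np.linalg.norm((np.eye(3)-np.outer(d,d))@(p-e))) for e,d in rs]
def proj(s,p,fish=False):
    c=R(s['attitude']).T@(np.asarray(p)-s['eye'])
    if fish:
        r=np.hypot(c[0],c[1]);t=np.arctan2(r,c[2]);return s['cx']+s['fx']*t*c[0]/r,s['cy']+s['fy']*t*c[1]/r
    return s['cx']+s['fx']*c[0]/c[2],s['cy']+s['fy']*c[1]/c[2]
def crop(s,n,x0,y0,w,h,k):
    c=s['color'][y0:y0+h,x0:x0+w,::-1]
    cv2.imwrite(f'pics/{n}.png',cv2.resize(c,None,fx=k,fy=k,interpolation=cv2.INTER_CUBIC))
E
python3 - <<'E'
from h import *
a=snapshot('side');b=snapshot('top')
crop(a,'s_case',160,85,140,150,5) if 0 else crop(a,'s_case',165,85,130,145,4)
crop(a,'s_can',235,230,190,150,4)
crop(b,'t_case',45,120,180,180,3)
crop(b,'t_can',280,130,140,170,3)
print(proj(b,[0,0,0]),proj(a,[0,0,0]))
E
```

```text
(np.float64(252.37298823063333), np.float64(429.8864686136524)) (np.float64(73.64290817641216), np.float64(318.6296140790655))
```

View pics/s_case.png

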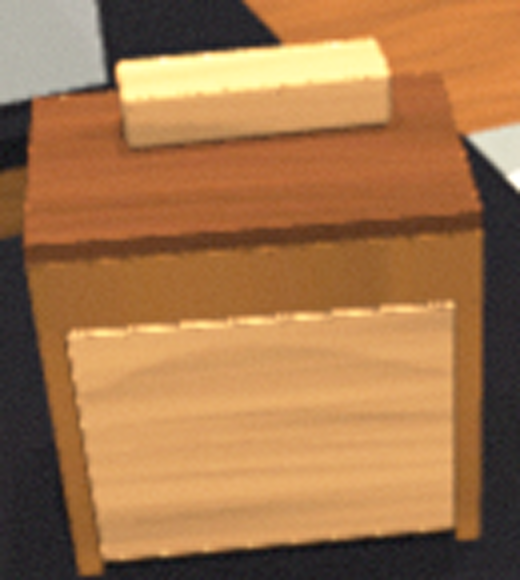

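View pics/s_can.png

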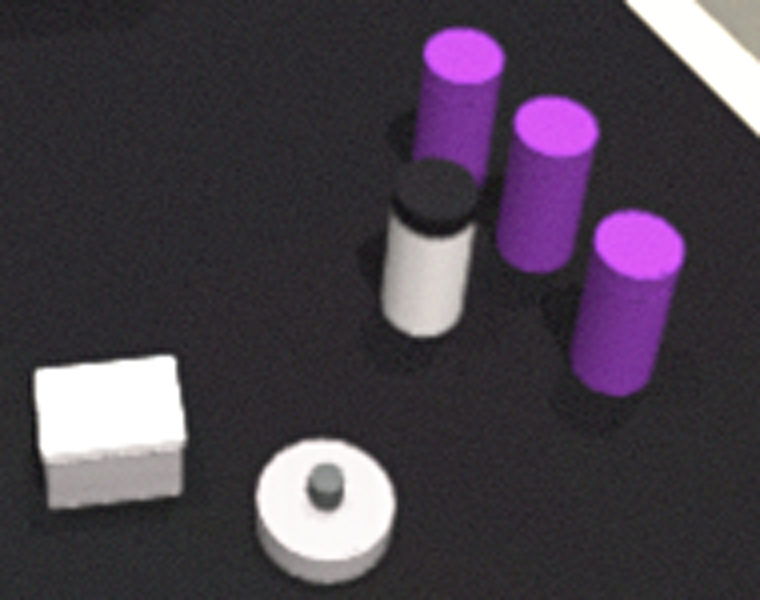

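View pics/t_case.png

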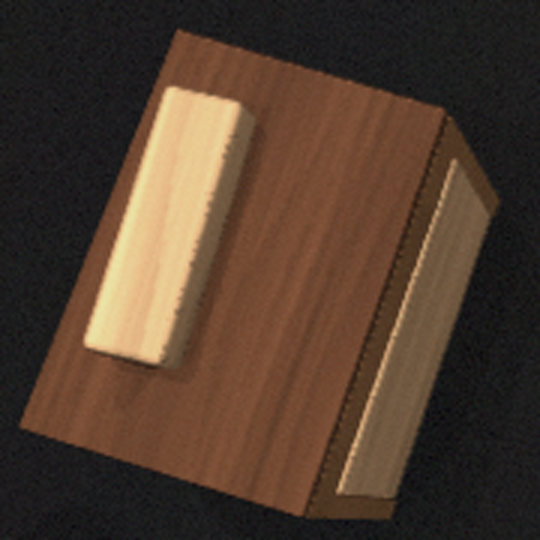

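View pics/t_can.png

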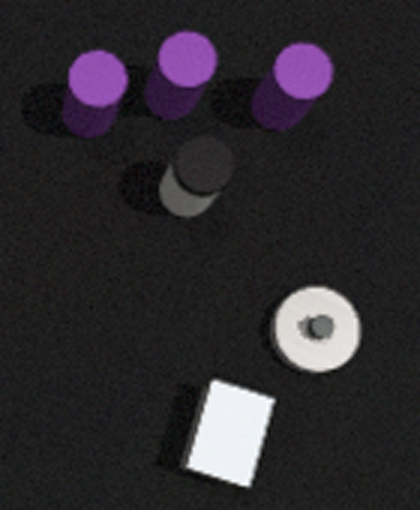

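```bash
python3 - <<'E'
from h import *
np.set_printoptions(precision=4,suppress=True)
a=snapshot('side');b=snapshot('top')
T=lambda x,y:(45+x/3,120+y/3)
S=lambda x,y:(165+x/4,85+y/4)
C=dict(FR=atz(b,*T(305,517),.305),FL=atz(b,*T(444,107),.305),BL=atz(b,*T(178,30),.305),BR=atz(b,*T(21,427),.305))
for k in C: print(k,C[k],proj(a,C[k]))
print('tri FLtop(side right)', tri(ray(b,*T(444,107)),ray(a,*S(482,213))), tri(ray(b,*T(305,517)),ray(a,*S(26,240))))
print('bottom front', atz(a,*S(80,573),0),atz(a,*S(480,540),0), 'top view bottom', atz(b,*T(498,203),0),atz(b,*T(392,518),0))
print('flap lower corners z.013', atz(a,*S(103,558),.013),atz(a,*S(452,531),.013))
Tc=lambda x,y:(280+x/3,130+y/3)
Sc=lambda x,y:(235+x/4,230+y/4)
print('lid',tri(ray(b,*Tc(204,166)),ray(a,*Sc(437,187))))
print('lid z', atz(b,*Tc(204,166),.115),atz(a,*Sc(437,187),.115))
print('purple',[atz(b,*Tc(*p),.115) for p in [(98,79),(187,60),(303,72)]])
print('weight',atz(b,*Tc(317,330),.026),'tin',atz(b,*Tc(231,433),.062))
E
```

```text
FR [0.3574 0.2166 0.305 ] (np.float64(169.85958305754653), np.float64(145.37554991134562))
FL [0.6637 0.1264 0.305 ] (np.float64(284.73599851162516), np.float64(136.2295175837554))
BL [0.7258 0.3331 0.305 ] (np.float64(273.80215244746284), np.float64(101.80254426676575))
BR [0.4222 0.4263 0.305 ] (np.float64(172.40366311790805), np.float64(108.33523029426517))
tri FLtop(side right) (array([0.6665, 0.1277, 0.2969]), [0.0003444014500672297, 0.0003444014500672818]) (array([0.3596, 0.2158, 0.3058]), [0.002236533097624058, 0.0022365330976239473])
bottom front [0.3598 0.2162 0.    ] [0.6632 0.1167 0.    ] top view bottom [0.6587 0.1255 0.    ] [0.3575 0.2171 0.    ]
flap lower corners z.013 [0.3785 0.2108 0.013 ] [0.6411 0.1228 0.013 ]
lid (array([ 0.641 , -0.2583,  0.1122]), [0.0025644859620025965, 0.0025644859620024903])
lid z [ 0.6379 -0.2568  0.115 ] [ 0.6422 -0.2607  0.115 ]
purple [array([ 0.7188, -0.1637,  0.115 ]), array([ 0.7365, -0.2447,  0.115 ]), array([ 0.725 , -0.3493,  0.115 ])]
weight [ 0.501 -0.372  0.026] tin [ 0.4044 -0.2816  0.062 ]
```

```bash
python3 - <<'E'
from h import *
np.set_printoptions(precision=3,suppress=True)
o=get_obs();M=R(o['orientation']);print(M)
s=snapshot('wrist');print('cam in tool',M.T@(s['eye']-o['tool_pos']),'cam axes in tool\n',M.T@R(s['attitude']))
E
```

```text
[[-0.    -0.274 -0.962]
 [-0.    -0.962  0.274]
 [-1.     0.    -0.   ]]
cam in tool [-0.157 -0.    -0.076] cam axes in tool
 [[ 0.    -0.277  0.961]
 [ 1.     0.    -0.   ]
 [ 0.     0.961  0.277]]
```

Call:
carry_out(
  series=[
    [[-60, 0, 0, 0, 0, 0], [-120, 0, 0, 0, 0, 0], [-180, 0, 0, 0, 0, 0], [-220, 0, 0, 0, 0, 0], [-220, 0, 0, 0, 0, 0]],
  ],
  hand=1,
)

```text
clock: 1.02
tool_pos: [0.1855, 0.6498, 0.451]
orientation: [-82.1, 89.6, 81.9]
force: [-0.1, 0.4, -1.3]
opening: 0.0433
```

```bash
cat >> h.py <<'E'
n=np.array([.284,.959,0]);n/=np.linalg.norm(n); w=np.array([n[1],-n[0],0]); F=np.array([.510,.171,0])
def ori(az,tilt):
    a,t=np.radians([az,tilt]); x=np.array([np.cos(a)*np.cos(t),np.sin(a)*np.cos(t),-np.sin(t)])
    y=np.array([np.sin(a),-np.cos(a),0]); return np.column_stack([x,y,np.cross(x,y)])
def plan(p0,M0,p1,M1,k):
    "k rows from pose 0 to pose 1"
    d=M0.T@(np.asarray(p1)-p0)*1000; r=np.degrees(Ro.from_matrix(M0.T@M1).as_rotvec())
    print('total',np.round(d,1),np.round(r,1),'per row',np.linalg.norm(d)/k,np.linalg.norm(r)/k)
    for i in range(1,k+1): print([float(v) for v in np.round(np.r_[d,r]*i/k,1)])
def end(p0,M0,row):
    return p0+M0@np.array(row[:3])/1000, M0@Ro.from_rotvec(np.radians(row[3:])).as_matrix()
E
python3 - <<'E'
from h import *
np.set_printoptions(precision=4,suppress=True)
o=get_obs();print(o['joint_pos'],o['tool_pos'],R(o['orientation']))
az=np.degrees(np.arctan2(n[1],n[0]));print('az',az)
M0=ori(74.1,90); M0=R([94.9,89.906,-101.02])
p0=np.array([.185,.649,.447])
M1=ori(az,40)
plan(p0,M0,[.47,.06,.42],M1,12)
E
```

```text
[ 90.5881  17.937   25.0787   0.0598 -96.7516 -16.5057] [0.1855 0.6498 0.451 ] [[ 0.001  -0.2744 -0.9616]
 [ 0.0068 -0.9616  0.2744]
 [-1.     -0.0068  0.0009]]
az 73.50377577842647
total [  27.9  488.2 -435.6] [-83.2  39.3 -38.9] per row 54.5737905144137 8.320099210392721
[2.3, 40.7, -36.3, -6.9, 3.3, -3.2]
[4.6, 81.4, -72.6, -13.9, 6.5, -6.5]
[7.0, 122.0, -108.9, -20.8, 9.8, -9.7]
[9.3, 162.7, -145.2, -27.7, 13.1, -13.0]
[11.6, 203.4, -181.5, -34.7, 16.4, -16.2]
[13.9, 244.1, -217.8, -41.6, 19.6, -19.4]
[16.3, 284.8, -254.1, -48.5, 22.9, -22.7]
[18.6, 325.5, -290.4, -55.4, 26.2, -25.9]
[20.9, 366.1, -326.7, -62.4, 29.4, -29.2]
[23.2, 406.8, -363.0, -69.3, 32.7, -32.4]
[25.5, 447.5, -399.3, -76.2, 36.0, -35.6]
[27.9, 488.2, -435.6, -83.2, 39.3, -38.9]
```

Call:
carry_out(
  series=[
    [[2, 40, -36, -7, 3, -3], [5, 82, -72, -14, 6.5, -6.5], [7, 122, -109, -21, 10, -10], [9, 163, -145, -28, 13, -13], [12, 204, -181, -35, 16, -16], [14, 244, -218, -42, 20, -20], [14, 244, -218, -42, 20, -20]],
  ],
)

```text
clock: 1.9
tool_pos: [0.3282, 0.3497, 0.4323]
orientation: [-156.2, 62.2, 50.6]
force: [0.3, 0.3, 0.4]
opening: 0.0002
```

```bash
python3 - <<'E'
from h import *
np.set_printoptions(precision=4,suppress=True)
o=get_obs();print(o['joint_pos'],o['qvel'],o['tool_pos'],R(o['orientation']))
q=np.radians(o['joint_pos'])
E3=lambda ax,a: Ro.from_euler(ax,a,degrees=True).as_matrix()
for s4 in (1,-1):
    j=o['joint_pos']
    print(s4, E3('z',j[0])@E3('y',j[1]-j[2])@E3('x',s4*j[3])@E3('y',-j[4])@E3('x',-j[5])@E3('x',90))
    M=R(o['orientation'])
    print(E3('z',j[0])@E3('y',j[1]-j[2])@E3('x',s4*j[3])@E3('y',-j[4])@[1,0,0])
E
```

```text
[ 81.9636 -21.9719 -27.2833  16.0521 -61.3847  30.1035] [ 1.6482  5.062   4.5329  0.279  -1.3116 -4.4252] [0.3282 0.3497 0.4323] [[ 0.2961  0.4816 -0.8248]
 [ 0.3609 -0.856  -0.3702]
 [-0.8843 -0.1881 -0.4273]]
1 [[-0.1846 -0.2512  0.9502]
 [ 0.4288  0.8493  0.3078]
 [-0.8843  0.4643 -0.0491]]
[-0.1846  0.4288 -0.8843]
-1 [[ 0.2961 -0.4816  0.8248]
 [ 0.3609  0.856   0.3702]
 [-0.8843  0.1881  0.4273]]
[ 0.2961  0.3609 -0.8843]
```

```bash
cat > kin.py <<'E'
from h import *
from scipy.optimize import least_squares
E3=lambda ax,a: Ro.from_euler(ax,a,degrees=True).as_matrix()
data=[([90.5903,20.5909,.6341,-.02,-70.1352,-16.508],[.1850,.6487,.2256]),
([90.5881,17.937,25.0787,.0598,-96.7516,-16.5057],[.1855,.6498,.451]),
([81.9636,-21.9719,-27.2833,16.0521,-61.3847,30.1035],[.3282,.3497,.4323])]
def fk(j,P,full=False):
    d6,a1,lat,a2,d4,a3,h=P
    B=E3('z',j[0]); e=E3('y',j[1]); f=E3('y',j[1]-j[2])
    el=B@(np.array([a1,lat,h])+e@[0,0,a2]); wc=el+B@f@[d4,0,a3]
    M=B@f@E3('x',-j[3])@E3('y',-j[4])@E3('x',-j[5]-90)
    p=wc+M@[d6,0,0]
    return (p,M,el,wc) if full else (p,M)
JL=np.array([[-176.03,176.03],[-82.01,121.73],[-58.28,71.71],[-173.87,95.51],[-174.79,-.11],[-173.66,173.66]])
def fit(data,pr=np.array([.25,0,-.19,.4,.4,0,.3])):
    g=lambda P:np.concatenate([(fk(j,P)[0]-p)*1000 for j,p in data]+[(P-pr)*2])
    return least_squares(g,pr)
def ik(p,M,P,j0,nt=12):
    best=None;rng=np.random.default_rng(0)
    for k in range(nt):
        s=np.array(j0,float) if k==0 else rng.uniform(JL[:,0],JL[:,1])
        s=np.clip(s,JL[:,0]+.5,JL[:,1]-.5)
        def g(j):
            q,N=fk(j,P); return np.r_[(q-p)*1000,np.degrees(Ro.from_matrix(N.T@M).as_rotvec())*3]
        r=least_squares(g,s,bounds=(JL[:,0],JL[:,1]))
        c=np.abs(r.x-j0).max()+1000*(r.cost>1)
        if best is None or c<best[0]: best=(c,r.x,r.cost)
        if k==0 and r.cost<.1: break
    return best[1],best[2]
E
python3 - <<'E'
from kin import *
np.set_printoptions(precision=4,suppress=True)
r=fit(data);print(r.x,r.cost,[ (fk(j,r.x)[0]-p)*1000 for j,p in data])
E
```

```text
[ 0.4308 -0.0125 -0.185   0.6226  0.468   0.0076  0.2406] 869.486865983091 [array([-6.8142,  1.3675, 14.349 ]), array([-6.6742, -2.3754, 16.7874]), array([ 13.4869,  -1.0264, -31.1362])]
```

```bash
python3 - <<'E'
from kin import *
np.set_printoptions(precision=4,suppress=True)
p,M=end(np.array([.185,.649,.447]),R([94.9,89.906,-101.02]),[14,244,-218,-42,20,-20]);print(p,M)
plan(p,M,[.47,.06,.38],ori(73.5,40),8)
E
```

```text
[0.3277 0.3545 0.4334] [[ 0.2948  0.4819 -0.8252]
 [ 0.3566 -0.8566 -0.3729]
 [-0.8865 -0.1843 -0.4243]]
total [-15.7 330.7  15.1] [-41.2  19.1 -19.1] per row 41.43065583235206 6.150528760943619
[-2.0, 41.3, 1.9, -5.1, 2.4, -2.4]
[-3.9, 82.7, 3.8, -10.3, 4.8, -4.8]
[-5.9, 124.0, 5.7, -15.4, 7.1, -7.2]
[-7.9, 165.4, 7.5, -20.6, 9.5, -9.5]
[-9.8, 206.7, 9.4, -25.7, 11.9, -11.9]
[-11.8, 248.0, 11.3, -30.9, 14.3, -14.3]
[-13.7, 289.4, 13.2, -36.0, 16.7, -16.7]
[-15.7, 330.7, 15.1, -41.2, 19.1, -19.1]
```

Call:
carry_out(
  series=[
    [[-2, 41, 2, -5, 2.4, -2.4], [-4, 83, 4, -10, 5, -5], [-6, 124, 6, -15, 7, -7], [-8, 165, 8, -20.5, 9.5, -9.5]],
  ],
)

```text
clock: 2.4
tool_pos: [0.3862, 0.2264, 0.4052]
orientation: [-165.1, 53.3, 60.3]
force: [1.0, -0.4, -0.7]
opening: 0.0006
```

```bash
python3 - <<'E'
from kin import *
np.set_printoptions(precision=4,suppress=True)
o=get_obs();print(repr(list(o['joint_pos'].round(3))),repr(list(o['tool_pos'].round(4))),o['qvel'])
E
```

```text
[np.float64(49.826), np.float64(-25.98), np.float64(-26.663), np.float64(-7.78), np.float64(-53.288), np.float64(88.139)] [np.float64(0.3862), np.float64(0.2264), np.float64(0.4052)] [-76.4351  12.4406  22.8719 -69.0832 -10.1269 125.1217]
```

Call:
carry_out(
  series=[
    [[-2, 41, 0, -5, 2, -2.4], [-4, 83, 0, -10, 4, -4.8], [-6, 124, 0, -15, 6, -7], [-8, 165, 0, -20, 9.5, -9.5], [-8, 165, 0, -20, 9.5, -9.5], [-8, 165, 0, -20, 9.5, -9.5]],
  ],
)

```text
clock: 3.15
tool_pos: [0.5086, 0.1095, 0.3826]
orientation: [-175.9, 42.5, 71.7]
force: [-0.2, 0.2, -0.7]
opening: 0.0005
```

```bash
python3 - <<'E'
from kin import *
np.set_printoptions(precision=4,suppress=True)
o=get_obs();print(o['joint_pos'],o['tool_pos'],o['qvel'],R(o['orientation']))
data+=[([49.826,-25.98,-26.663,-7.78,-53.288,88.139],[.3862,.2264,.4052]),(o['joint_pos'],o['tool_pos'])]
def fk2(j,P):
    d6,a1,lat,a2,d4,a3,h,a2x,l5,t6=P
    B=E3('z',j[0]); e=E3('y',j[1]); f=E3('y',j[1]-j[2])
    M5=B@f@E3('x',-j[3])@E3('y',-j[4]);M=M5@E3('x',-j[5]-90)
    return B@(np.array([a1,lat,h])+e@[a2x,0,a2])+B@f@[d4,0,a3]+M5@[d6,0,l5], M
pr=np.array([.25,0,-.19,.4,.4,0,.3,0,0,0])
g=lambda P:np.concatenate([(fk2(j,P)[0]-p)*1000 for j,p in data]+[(P-pr)*.1])
r=least_squares(g,pr)
print(r.x,r.cost);print(np.array([(fk2(j,r.x)[0]-p)*1000 for j,p in data]))
for j,p in data: print(j.round(2) if hasattr(j,'round') else j,p)
s=snapshot('side');cv2.imwrite('pics/side1.png',s['color'][:,:,::-1])
E
```

```text
[ -3.2282  -2.5936  -5.2909 -46.8962 -77.119  167.6447] [0.5086 0.1095 0.3826] [ 0.127  -1.0764  0.9541 -1.9348 -1.5178  0.2408] [[ 0.2311  0.9322 -0.2787]
 [ 0.6998 -0.3583 -0.618 ]
 [-0.6759 -0.0522 -0.7352]]
[ 0.4047  0.0136 -0.1787  0.587   0.3995 -0.0099  0.1994 -0.0519  0.0977
  0.    ] 11173.65316499251
[[-13.0317  -6.297   -8.9443]
 [-12.9793  -4.9654 -41.3093]
 [-11.7623   3.1649 -75.8682]
 [ -2.2117   7.228   17.0832]
 [  2.8906 -44.8013 109.0386]]
[90.5903, 20.5909, 0.6341, -0.02, -70.1352, -16.508] [0.185, 0.6487, 0.2256]
[90.5881, 17.937, 25.0787, 0.0598, -96.7516, -16.5057] [0.1855, 0.6498, 0.451]
[81.9636, -21.9719, -27.2833, 16.0521, -61.3847, 30.1035] [0.3282, 0.3497, 0.4323]
[49.826, -25.98, -26.663, -7.78, -53.288, 88.139] [0.3862, 0.2264, 0.4052]
[ -3.23  -2.59  -5.29 -46.9  -77.12 167.64] [0.5086 0.1095 0.3826]
```

View pics/side1.png

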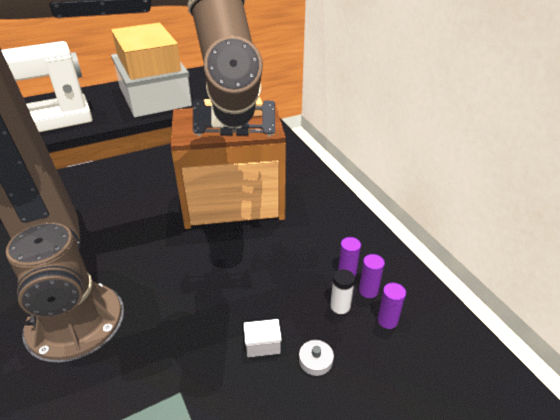

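```bash
cat >> kin.py <<'E'
data+=[([49.826,-25.98,-26.663,-7.78,-53.288,88.139],[.3862,.2264,.4052]),
([-3.2282,-2.5936,-5.2909,-46.8962,-77.119,167.6447],[.5086,.1095,.3826])]
def fk(j,P,full=False):
    d6,a1,lat,a2,d4,a3,h,a2x,l5z,l4y,l4z=P
    B=E3('z',j[0]); e=E3('y',j[1]); f=E3('y',j[1]-j[2])
    M4=B@f@E3('x',-j[3]);M5=M4@E3('y',-j[4]);M=M5@E3('x',-j[5]-90)
    el=B@(np.array([a1,lat,h])+e@[a2x,0,a2]);wc=el+B@f@[d4,0,a3]+M4@[0,l4y,l4z];p=wc+M5@[d6,0,l5z]
    return (p,M,el,wc) if full else (p,M)
PR=np.array([.25,0,-.1,.45,.45,0,.25,0,0,-.1,0])
def fit(data,wt=2):
    g=lambda P:np.concatenate([(fk(j,P)[0]-p)*1000 for j,p in data]+[(P-PR)*wt])
    return least_squares(g,PR)
E
python3 - <<'E'
from kin import *
np.set_printoptions(precision=4,suppress=True)
for wt in (10,1,.1):
    r=fit(data,wt);print(r.x,r.cost);print(np.array([(fk(j,r.x)[0]-p)*1000 for j,p in data]))
E
```

```text
[ 0.3772 -0.0001 -0.0001  0.6011  0.4637  0.0008  0.1985  0.0001  0.0001
 -0.1917 -0.0008] 3.025193805416232
[[ 0.0002 -0.0498  0.0056]
 [ 0.0292 -0.0139 -0.0079]
 [ 0.0141  0.0931  0.0025]
 [-0.0855 -0.0404 -0.0186]
 [ 0.0546 -0.0227  0.0235]]
[ 0.3782 -0.0001 -0.      0.6018  0.4637 -0.0002  0.1988  0.0001 -0.0002
 -0.1918  0.0003] 0.03145024014527002
[[ 0.0022  0.0008 -0.0006]
 [ 0.0314  0.0063 -0.0009]
 [-0.0077  0.0136 -0.0009]
 [-0.0218  0.0136  0.0014]
 [-0.0156 -0.0005  0.0011]]
[ 0.3782 -0.0001 -0.      0.6018  0.4637 -0.0002  0.1988  0.0001 -0.0002
 -0.1918  0.0003] 0.0013939380556336307
[[ 0.0022  0.0013 -0.0007]
 [ 0.0314  0.0065 -0.0009]
 [-0.0079  0.0128 -0.0009]
 [-0.0211  0.0141  0.0016]
 [-0.0163 -0.0002  0.0009]]
```

```bash
cat >> kin.py <<'E'
P=fit(data,.1).x
E
python3 - <<'E'
from kin import *
np.set_printoptions(precision=1,suppress=True)
g=-.0188
def show(name,p,az,tilt,flip=False,gp=False):
    M=ori(az,tilt)
    if flip: M=M@E3('x',180)
    if gp: p=np.array(p)-M@[g,0,0]
    j,c=ik(np.array(p),M,P,data[-1][0],10)
    pp=fk(j,P,True)
    print(name,az,tilt,flip,'cost %.1f'%c,j,'margin',np.min(np.c_[j-JL[:,0],JL[:,1]-j],axis=1).min().round(1), 'el',(pp[2]*1000),'wc',pp[3]*1000)
for t in (45,30,20,10,0):
  show('press',F+np.array([0,0,.183])+.008*n,73.5,t)
for t in (45,30,20,10):
  show('spot',F+.055*n+np.array([0,0,.09]),73.5,t,gp=True)
for az in (-22,10,40,60,73.5):
  for t in (30,20): show('can',[.64,-.259,.07],az,t,gp=True)
show('spot',F+.055*n+np.array([0,0,.09]),73.5,20,True,gp=True)
show('can',[.64,-.259,.07],40,20,True,gp=True)
E
```

```text
press 73.5 45 False cost 0.3 [   5.1    7.9  -19.   -52.3  -56.5 -173.7] margin 0.0 el [ 82.6   7.4 794.9] wc [436.2 -78.8 449.3]
press 73.5 30 False cost 0.0 [  -8.5   14.7  -19.7  -68.1  -67.6 -152.1] margin 21.5 el [151.  -22.6 780.9] wc [ 419.4 -135.5  372. ]
press 73.5 20 False cost 0.0 [ -15.3   21.2  -20.6  -75.6  -75.9 -140.2] margin 33.4 el [210.  -57.3 759.8] wc [ 411.4 -162.2  312.3]
press 73.5 10 False cost 0.0 [ -19.8   28.9  -21.2  -81.   -84.5 -130.1] margin 37.1 el [273.3 -98.5 725.8] wc [ 406.6 -178.5  248.6]
press 73.5 0 False cost 0.0 [ -22.3   37.2  -21.1  -85.1  -93.  -121.5] margin 37.1 el [ 336.8 -138.   678. ] wc [ 404.9 -184.   182.9]
spot 73.5 45 False cost 0.0 [   9.3   18.7  -20.7  -61.2  -46.6 -163. ] margin 10.6 el [190.8  31.1 768.7] wc [453.6 -20.  344.1]
spot 73.5 30 False cost 0.0 [  -4.    26.3  -21.3  -76.8  -60.3 -139.3] margin 34.4 el [266.3 -18.6 738.1] wc [437.3 -74.8 269.6]
spot 73.5 20 False cost 0.0 [ -10.1   33.3  -21.6  -83.2  -70.1 -127.4] margin 36.6 el [325.1 -58.1 701.9] wc [ 429.8 -100.2  212.8]
spot 73.5 10 False cost 0.0 [ -14.1   4
[... 981 characters left out ...]
15.2 -261.8  639.5] wc [ 484.5 -528.7  249.6]
can 60 20 False cost 0.0 [ -43.3   47.6   12.3  -66.1  -88.8 -142.5] margin 31.1 el [ 323.4 -305.1  604.3] wc [ 471.2 -551.6  192.8]
can 73.5 30 False cost 0.0 [ -37.1   47.3   18.9  -54.2  -91.7 -145.5] margin 28.2 el [ 352.8 -266.5  606.9] wc [ 551.7 -557.5  249.6]
can 73.5 20 False cost 0.0 [ -40.2   52.    21.9  -60.6  -99.  -143.4] margin 30.3 el [ 362.1 -305.7  569.6] wc [ 544.2 -582.9  192.8]
spot 73.5 20 True cost 0.0 [-10.1  33.3 -21.6 -83.2 -70.1  52.6] margin 36.6 el [325.1 -58.1 701.9] wc [ 429.8 -100.2  212.8]
can 40 20 True cost 0.0 [-47.2  41.8  -1.7 -77.  -74.4  41.2] margin 56.6 el [ 272.1 -294.2  647.7] wc [ 381.3 -476.2  192.8]
```

Call:
carry_out(
  series=[
    [[-10, 0, 0, 10.4, 0, 0], [-20, 0, 0, 20.8, 0, 0], [-30, 0, 0, 31.2, 0, 0], [-40, 0, 0, 41.6, 0, 0], [-50, 0, 0, 52, 0, 0], [-60, 0, 0, 62.4, 0, 0], [-60, 0, 0, 72.8, 0, 0], [-60, 0, 0, 83.2, 0, 0], [-60, 0, 0, 93.6, 0, 0], [-60, 0, 0, 104, 0, 0]],
  ],
)

```text
clock: 4.45
tool_pos: [0.4907, 0.074, 0.4272]
orientation: [-72.0, 42.5, 71.9]
force: [-0.2, 0.6, -0.8]
opening: 0.0005
```

Call:
carry_out(
  series=[
    [[0, 0, 0, 10.4, 0, 0], [0, 0, 0, 20.8, 0, 0], [0, 0, 0, 31.2, 0, 0], [0, 0, 0, 41.6, 0, 0], [0, 0, 0, 52, 0, 0], [0, 0, 0, 62.4, 0, 0], [0, 0, 0, 72.8, 0, 0], [0, 0, 0, 83.2, 0, 0], [0, 0, 0, 93.6, 0, 0], [0, 0, 0, 104, 0, 0]],
  ],
)

```text
clock: 5.7
tool_pos: [0.4907, 0.074, 0.4272]
orientation: [32.0, 42.5, 71.9]
force: [-0.1, -0.8, 0.7]
opening: 0.0002
```

```bash
python3 - <<'E'
from kin import *
np.set_printoptions(precision=4,suppress=True)
o=get_obs();print(o['joint_pos'],o['tool_pos'],o['qvel'],o['clock'])
M=R(o['orientation']);p=o['tool_pos']
st=F+np.array([0,0,.183])-.03*n
print(st)
plan(p,M,st,ori(73.5,20),12)
M1=ori(73.5,20)
for k in np.linspace(0,1,5):
    rv=Ro.from_matrix(M.T@M1).as_rotvec()*k
    j,c=ik(p+(st-p)*k,M@Ro.from_rotvec(rv).as_matrix(),P,o['joint_pos'],8);print(k,j,c)
# forearm end low points
for nm,pp,az in (('spot',F+.055*n+np.array([0,0,.09]),73.5),('can',np.array([.64,-.259,.07]),40)):
    MM=ori(az,20);j,c=ik(pp-MM@[-.0188,0,0],MM,P,data[-1][0]);B=E3('z',j[0])@E3('y',j[1]-j[2]);el=fk(j,P,True)[2];print(nm,'forearm end',el+B@[P[4],0,0])
E
```

```text
[ -8.2323  -4.0657  -1.1646 -46.8549 -84.749  -40.7866] [0.4907 0.074  0.4272] [ -0.1199  -0.0717   0.0332  -0.1252  -0.0245 -82.6186] 5.7
[0.5015 0.1422 0.183 ]
total [ 215.3  -61.8 -119.4] [144.8  10.   28.3] per row 21.15083346374496 12.32040553108061
[17.9, -5.1, -10.0, 12.1, 0.8, 2.4]
[35.9, -10.3, -19.9, 24.1, 1.7, 4.7]
[53.8, -15.4, -29.9, 36.2, 2.5, 7.1]
[71.8, -20.6, -39.8, 48.3, 3.3, 9.4]
[89.7, -25.7, -49.8, 60.3, 4.2, 11.8]
[107.6, -30.9, -59.7, 72.4, 5.0, 14.2]
[125.6, -36.0, -69.7, 84.4, 5.8, 16.5]
[143.5, -41.2, -79.6, 96.5, 6.7, 18.9]
[161.5, -46.3, -89.6, 108.6, 7.5, 21.3]
[179.4, -51.5, -99.5, 120.6, 8.3, 23.6]
[197.3, -56.6, -109.5, 132.7, 9.2, 26.0]
[215.3, -61.8, -119.4, 144.8, 10.0, 28.3]
0.0 [ -8.2249  -4.0655  -1.1694 -46.8544 -84.7403 -40.788 ] 5.789106257458112e-23
0.25 [-10.234    2.4572  -3.6178 -51.7153 -86.4546 -68.549 ] 3.7407504490502886e-25
0.5 [-13.4039   9.1518  -7.7497 -58.3091 -86.3017 -93.6818] 1.153301178081255e-26
0.75 [ -16.626    15.573   -13.5582  -65.5612  -83.6779 -117.0137] 9.821505499618049e-27
1.0 [ -19.1953   21.5366  -20.3276  -73.1549  -78.7351 -139.3338] 1.1943546973371247e-26
spot forearm end [ 0.5874 -0.105   0.3224]
can forearm end [ 0.5006 -0.5412  0.3285]
```

```bash
python3 - <<'E'
from kin import *
M=R(get_obs()['orientation']);p=get_obs()['tool_pos']
plan(p,M,F+np.array([0,0,.19])-.11*n,ori(73.5,20),14)
E
```

```text
total [ 151.6  -89.5 -159.7] [144.8  10.   28.3] per row 16.97716945483546 10.560347598069095
[10.8, -6.4, -11.4, 10.3, 0.7, 2.0]
[21.7, -12.8, -22.8, 20.7, 1.4, 4.0]
[32.5, -19.2, -34.2, 31.0, 2.1, 6.1]
[43.3, -25.6, -45.6, 41.4, 2.9, 8.1]
[54.1, -32.0, -57.0, 51.7, 3.6, 10.1]
[65.0, -38.3, -68.5, 62.0, 4.3, 12.1]
[75.8, -44.7, -79.9, 72.4, 5.0, 14.2]
[86.6, -51.1, -91.3, 82.7, 5.7, 16.2]
[97.4, -57.5, -102.7, 93.1, 6.4, 18.2]
[108.3, -63.9, -114.1, 103.4, 7.1, 20.2]
[119.1, -70.3, -125.5, 113.7, 7.8, 22.3]
[129.9, -76.7, -136.9, 124.1, 8.6, 24.3]
[140.7, -83.1, -148.3, 134.4, 9.3, 26.3]
[151.6, -89.5, -159.7, 144.8, 10.0, 28.3]
```

Call:
carry_out(
  series=[
    [[11, -6, -11, 10.3, 0.7, 2], [22, -13, -23, 20.6, 1.4, 4], [32, -19, -34, 31, 2.1, 6], [43, -25, -46, 41.2, 2.9, 8], [54, -32, -57, 51.5, 3.6, 10], [65, -38, -68, 62, 4.3, 12], [76, -45, -80, 72, 5, 14], [87, -51, -91, 82.5, 5.7, 16], [97, -57, -103, 93, 6.4, 18], [108, -64, -114, 103, 7, 20]],
  ],
)

```text
clock: 6.95
tool_pos: [0.4833, 0.0675, 0.2573]
orientation: [141.0, 25.5, 80.7]
force: [0.7, -0.0, 0.2]
opening: 0.0003
```

```bash
python3 - <<'E'
from kin import *
o=get_obs();M=R(o['orientation']);p=o['tool_pos'];print(o['joint_pos'].round(1))
plan(p,M,F+np.array([0,0,.19])-.11*n,ori(73.5,20),4)
E
```

```text
[ -21.8   15.3  -11.3  -61.8  -89.  -111.7]
total [ 26.5 -42.2  45.5] [41.8  3.   8.3] per row 16.873197029574325 10.669623169446014
[6.6, -10.6, 11.4, 10.4, 0.8, 2.1]
[13.3, -21.1, 22.7, 20.9, 1.5, 4.1]
[19.9, -31.7, 34.1, 31.3, 2.3, 6.2]
[26.5, -42.2, 45.5, 41.8, 3.0, 8.3]
```

Call:
carry_out(
  series=[
    [[6, -10, 11, 10, 0.8, 2], [13, -21, 22, 20, 1.5, 4], [19, -31, 33, 30, 2.3, 6], [26, -42, 45, 39.5, 3, 8.3], [26, -42, 45, 40.5, 3, 8.3], [26, -42, 45, 40.5, 3, 8.3]],
  ],
)

```text
clock: 7.7
tool_pos: [0.4799, 0.0641, 0.1918]
orientation: [178.2, 20.0, 73.5]
force: [-0.2, 0.1, 0.5]
opening: 0.0002
```

```bash
python3 - <<'E'
from kin import *
o=get_obs();M=R(o['orientation']);p=o['tool_pos'];print(o['joint_pos'].round(1),M.round(3))
print(p,'depth',(p-F)@n,'lat',(p-F)@w)
plan(p,M,F+np.array([0,0,.183])-.02*n,ori(73.5,20),3)
s=snapshot('wrist');cv2.imwrite('pics/w1.png',s['color'][:,:,::-1]);s=snapshot('side');crop(s,'s1',130,40,200,200,3)
s=snapshot('wrist')
for q in [(0,.0),(-.14,0),(.14,0),(-.14,.215),(.14,.215)]:
    print(q,np.round(proj(s,F+w*q[0]+np.array([0,0,.013+q[1]]),True),1))
E
```

```text
[ -27.3   22.   -18.3  -67.9  -85.  -136.9] [[ 0.266  0.962 -0.066]
 [ 0.901 -0.273 -0.336]
 [-0.341  0.03  -0.94 ]]
[0.47993505 0.06414022 0.19179161] depth -0.11099827268733821 lat 0.0015156360433489294
total [ 88.5  -0.7 -22.8] [ 1.9 -0.   0. ] per row 30.478180013191757 0.6180112236868359
[29.5, -0.2, -7.6, 0.6, -0.0, 0.0]
[59.0, -0.5, -15.2, 1.2, -0.0, 0.0]
[88.5, -0.7, -22.8, 1.9, -0.0, 0.0]
(0, 0.0) [272.8 307.6]
(-0.14, 0) [157.3 300.2]
(0.14, 0) [388.6 307.3]
(-0.14, 0.215) [110.2 129.6]
(0.14, 0.215) [446.3 140.4]
```

View pics/w1.png

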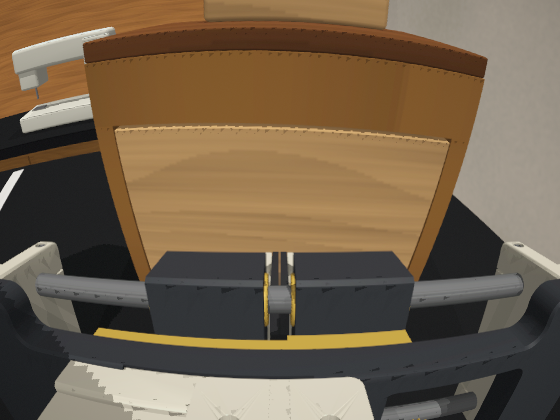

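View pics/s1.png

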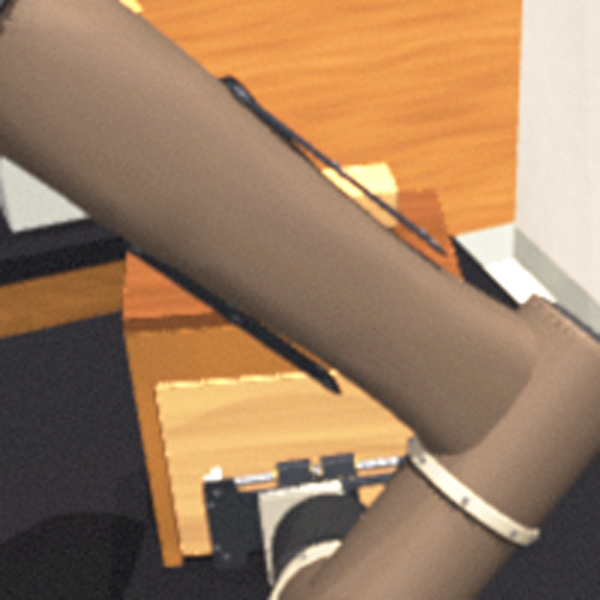

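```bash
python3 - <<'E'
from kin import *
w_=snapshot('wrist');a=snapshot('side');b=snapshot('top')
crop(w_,'w1l',90,100,80,60,8);crop(w_,'w1r',400,110,80,60,8)
T=lambda x,y:(45+x/3,120+y/3)
S=lambda x,y:(165+x/4,85+y/4)
obs=[(b,(-.11,-.16,.305),T(444,107),0),(b,(-.11,.16,.305),T(305,517),0),(b,(.11,-.16,.305),T(178,30),0),(b,(.11,.16,.305),T(21,427),0),
(a,(-.11,.16,0),S(80,573),0),(a,(-.11,-.16,0),S(480,540),0),(a,(-.11,-.14,.013),S(452,531),0),(a,(-.11,.14,.013),S(103,558),0),(a,(-.11,.14,.228),S(69,332),0),(a,(-.11,-.14,.228),S(453,303),0),
(w_,(-.11,.14,.228),(117,128),1),(w_,(-.11,-.14,.228),(447,141),1)]
def X(q,c): return np.array([q[0],q[1],0])+E3('z',q[2])@np.array(c)
def g(q): return np.concatenate([np.subtract(proj(s,X(q,c),bool(f)),uv) for s,c,uv,f in obs])
r=least_squares(g,[.54,.28,73],loss='soft_l1');print(r.x);print(g(r.x).reshape(-1,2).round(1))
q=r.x;print('front mid',X(q,(-.11,0,0)),'n',E3('z',q[2])@[1,0,0])
E
```

```text
[ 0.54378149  0.27601241 73.04671376]
[[ 1.  -0.4]
 [-0.4 -0.6]
 [-0.6 -1.3]
 [-0.7 -0.3]
 [-0.5 -0.1]
 [-0.6 -1.5]
 [ 0.3 -1.7]
 [-0.3 -0.1]
 [-0.9 -0.2]
 [ 0.1 -0.8]
 [-4.4  0.8]
 [ 1.2 -0.2]]
front mid [0.51170638 0.1707927  0.        ] n [0.29159192 0.95654281 0.        ]
```

View pics/w1l.png

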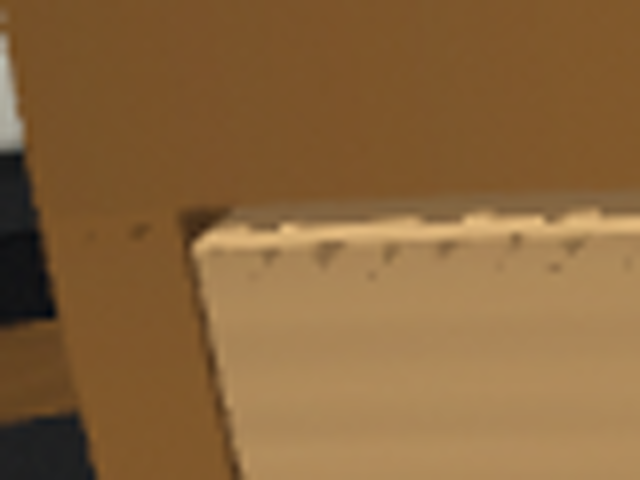

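```bash
sed -i 's/^n=np.array.*$/n=np.array([np.cos(np.radians(73.15)),np.sin(np.radians(73.15)),0]); w=np.array([n[1],-n[0],0]); F=np.array([.5115,.171,0])/' h.py
cat >> h.py <<'E'
def st():
    o=get_obs(); p=o['tool_pos'];M=R(o['orientation'])
    print('t',o['clock'],'p',p.round(4),'depth',((p-F)@n*1000).round(1),'lat',((p-F)@w*1000).round(1),'f.n',(o['force']@n).round(1),o['force'].round(1),'open',round(o['opening'],4),'j',o['joint_pos'].round(1))
    return o,p,M
E
python3 - <<'E'
from kin import *
o,p,M=st()
plan(p,M,F+np.array([0,0,.183])-.012*n,ori(73.15,20),3)
print(M.T@n)
E
```

```text
t 8.0 p [0.48   0.0635 0.1916] depth -112.0 lat 1.0 f.n 0.7 [-0.5  0.9 -0.2] open 0.0009 j [ -27.4   22.1  -18.4  -68.   -85.  -136.9]
total [ 97.    0.2 -26. ] [ 1.9 -0.1  0.3] per row 33.47347565298756 0.6234294728491597
[32.3, 0.1, -8.7, 0.6, -0.0, 0.1]
[64.7, 0.2, -17.3, 1.2, -0.1, 0.2]
[97.0, 0.2, -26.0, 1.9, -0.1, 0.3]
[ 0.94021734  0.01520556 -0.34023543]
```

Call:
carry_out(
  series=[
    [[32, 0, -9, 0.6, 0, 0.1], [65, 0, -17, 1.2, 0, 0.2], [97, 0, -26, 1.9, 0, 0.3], [97, 0, -26, 1.9, 0, 0.3]],
  ],
)

```text
clock: 8.5
tool_pos: [0.5075, 0.1611, 0.1828]
orientation: [-179.9, 19.9, 73.2]
force: [0.2, -0.1, -0.2]
opening: 0.0007
```

Call:
carry_out(
  series=[
    [[4, 0, -1.5, 0, 0, 0], [8, 0, -3, 0, 0, 0], [12, 0, -4.5, 0, 0, 0], [15, 0, -5.5, 0, 0, 0]],
  ],
)

```text
clock: 9.0
tool_pos: [0.5126, 0.1743, 0.1826]
orientation: [-179.9, 19.9, 73.1]
force: [-0.4, -4.0, 0.2]
opening: 0.0007
```

```bash
python3 -c "
from kin import *
st()"
```

```text
t 9.0 p [0.5126 0.1743 0.1826] depth 3.5 lat 0.1 f.n -3.9 [-0.4 -4.   0.2] open 0.0007 j [ -15.9   21.3  -20.7  -75.6  -76.1 -140.1]
```

Contact at 4 N, 3.5 mm in. I'll push further.

Call:
carry_out(
  series=[
    [[3, 0, -1, 0, 0, 0], [5, 0, -2, 0, 0, 0], [6, 0, -2.2, 0, 0, 0]],
  ],
)

```text
clock: 9.38
tool_pos: [0.5144, 0.1801, 0.1823]
orientation: [-179.9, 20.0, 73.1]
force: [-2.3, -9.1, 1.9]
opening: 0.0006
```

```bash
python3 -c "
from kin import *
st()"
```

```text
t 9.375 p [0.5144 0.1801 0.1823] depth 9.5 lat 0.1 f.n -9.4 [-2.3 -9.1  1.9] open 0.0006 j [ -15.2   21.2  -20.7  -76.   -75.6 -140.3]
```

Call:
carry_out(
  series=[
    [[2, 0, -0.7, 0, 0, 0], [2, 0, -0.7, 0, 0, 0], [-40, 0, 0, 0, 0, 0], [-100, 0, 0, 0, 0, 0], [-160, 0, 0, 0, 0, 0], [-220, 0, -20, 0, 0, 0], [-230, 0, -40, 0, 0, 0], [-230, 0, -60, 0, 0, 0]],
  ],
)

```text
clock: 10.38
tool_pos: [0.4577, -0.0073, 0.3182]
orientation: [-179.9, 19.9, 73.0]
force: [-0.3, 0.6, -0.2]
opening: 0.0005
```

```bash
python3 - <<'E'
from kin import *
o,p,M=st()
s=snapshot('wrist');cv2.imwrite('pics/w2.png',s['color'][:,:,::-1])
# plan to standoff of canister
g=np.array([-.0188,0,0])
j0=o['joint_pos']
for az in (25,35,45):
  for d in (0,.12,.16):
    MM=ori(az,20);pp=np.array([.64,-.259,.066])-MM@g-d*np.array([np.cos(np.radians(az)),np.sin(np.radians(az)),0])
    j,c=ik(pp,MM,P,j0,6);B=E3('z',j[0])@E3('y',j[1]-j[2]);e=fk(j,P,True);print(az,d,pp.round(3),j.round(1),round(c,2),'wc',e[3].round(3),'fore',(e[2]+B@[P[4],0,0]).round(3))
E
```

```text
t 10.375 p [ 0.4577 -0.0073  0.3182] depth -186.2 lat 0.2 f.n 0.5 [-0.3  0.6 -0.2] open 0.0005 j [ -34.9   12.4  -10.5  -64.6  -97.7 -152.3]
25 0 [ 0.656 -0.252  0.06 ] [ -49.7   38.6  -11.9  -88.4  -65.  -132.6] 0.0 wc [ 0.334 -0.402  0.189] fore [ 0.434 -0.511  0.311]
25 0.12 [ 0.547 -0.302  0.06 ] [ -60.2   38.2  -14.2  -81.1  -71.4 -129.9] 0.0 wc [ 0.225 -0.453  0.189] fore [ 0.326 -0.568  0.305]
25 0.16 [ 0.511 -0.319  0.06 ] [ -63.7   38.2  -14.4  -78.5  -73.5 -129.3] 0.0 wc [ 0.189 -0.469  0.189] fore [ 0.29  -0.586  0.303]
35 0 [ 0.654 -0.249  0.06 ] [ -48.1   40.9   -5.1  -80.5  -71.1 -136.8] 0.0 wc [ 0.363 -0.453  0.189] fore [ 0.478 -0.533  0.32 ]
35 0.12 [ 0.556 -0.318  0.06 ] [ -57.8   41.2   -5.2  -74.   -77.6 -134.9] 0.0 wc [ 0.265 -0.522  0.189] fore [ 0.381 -0.606  0.316]
35 0.16 [ 0.523 -0.341  0.06 ] [ -61.    41.5   -4.6  -71.7  -79.8 -134.5] 0.0 wc [ 0.232 -0.545  0.189] fore [ 0.349 -0.63   0.315]
45 0 [ 0.652 -0.247  0.06 ] [ -46.4   43.5    1.7  -74.   -77.8 -139.7] 0.0 wc [ 0.401 -0.498  0.189] fore [ 0.525 -0.55   0.326]
45 0.12 [ 0.568 -0.331  0.06 ] [ -55.3   44.7    4.1  -68.2  -84.5 -138.6] 0.0 wc [ 0.316 -0.583  0.189] fore [ 0.441 -0.638  0.324]
45 0.16 [ 0.539 -0.36   0.06 ] [ -58.2   45.4    5.5  -66.4  -86.9 -138.4] 0.0 wc [ 0.288 -0.611  0.189] fore [ 0.413 -0.666  0.324]
```

View pics/w2.png

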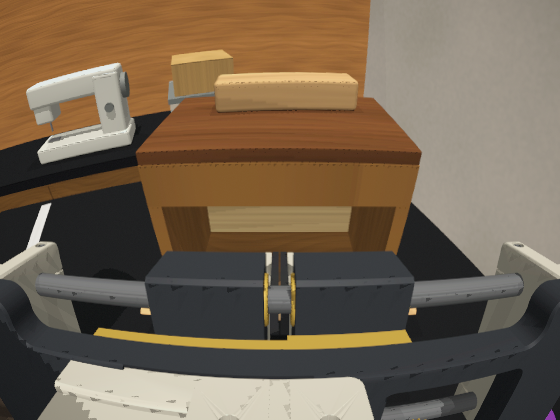

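```bash
python3 - <<'E'
from kin import *
o,p,M=st()
g=np.array([-.0188,0,0]);MM=ori(30,20);d=np.array([np.cos(np.radians(30)),.5,0])
t=np.array([.64,-.259,.24])-MM@g-.09*d
j=o['joint_pos']
for k in np.linspace(0,1,6):
    j,c=ik(p+(t-p)*k,M@Ro.from_rotvec(Ro.from_matrix(M.T@MM).as_rotvec()*k).as_matrix(),P,j,6);print(j.round(1),c)
plan(p,M,t,MM,8)
E
```

```text
t 10.425 p [ 0.4582 -0.0064  0.3205] depth -185.3 lat 0.4 f.n 0.4 [1.  0.1 1.5] open 0.0004 j [ -34.8   12.2  -10.4  -64.7  -97.8 -152.5]
[ -34.8   12.2  -10.4  -64.7  -97.7 -152.5] 9.18384390709926e-25
[ -40.5   14.3   -9.9  -65.7  -94.6 -152. ] 4.283899931093624e-26
[ -45.4   16.5   -9.3  -67.3  -90.9 -152. ] 8.036498127650483e-27
[ -49.4   18.6   -8.6  -69.3  -86.5 -152.2] 8.714496268990312e-27
[ -52.6   20.6   -7.9  -71.8  -81.6 -152.6] 8.189677530530493e-27
[ -55.    22.7   -7.2  -74.7  -76.  -153. ] 1.5355998972318943e-26
total [-197.2  198.2  164. ] [14.7 -0.2 40.4] per row 40.527601342268284 5.374693046188094
[-24.7, 24.8, 20.5, 1.8, -0.0, 5.0]
[-49.3, 49.6, 41.0, 3.7, -0.0, 10.1]
[-74.0, 74.3, 61.5, 5.5, -0.1, 15.1]
[-98.6, 99.1, 82.0, 7.4, -0.1, 20.2]
[-123.3, 123.9, 102.5, 9.2, -0.1, 25.2]
[-147.9, 148.7, 123.0, 11.1, -0.1, 30.3]
[-172.6, 173.5, 143.5, 12.9, -0.1, 35.3]
[-197.2, 198.2, 164.0, 14.7, -0.2, 40.4]
```

Call:
carry_out(
  series=[
    [[-25, 25, 20, 1.8, 0, 5], [-49, 50, 41, 3.7, 0, 10], [-74, 74, 61, 5.5, 0, 15], [-99, 99, 82, 7.4, 0, 20], [-123, 124, 102, 9.2, 0, 25], [-148, 149, 123, 11, 0, 30], [-172, 173, 143, 13, 0, 35.5], [-197, 198, 164, 14.7, 0, 40.4], [-197, 198, 164, 14.7, 0, 40.4], [-197, 198, 164, 14.7, 0, 40.4]],
  ],
  hand=-1,
)

```text
clock: 11.68
tool_pos: [0.5762, -0.294, 0.2294]
orientation: [-179.8, 20.0, 30.2]
force: [0.5, -0.7, 0.0]
opening: 0.087
```

```bash
python3 - <<'E'
from kin import *
o,p,M=st()
print(M.round(3))
s=snapshot('wrist');cv2.imwrite('pics/w3.png',s['color'][:,:,::-1])
for z in (0,.095,.115): print(z,np.round(proj(s,[.64,-.259,z],True),1))
b=snapshot('top');cv2.imwrite('pics/t3.png',b['color'][:,:,::-1])
E
```

```text
t 11.675 p [ 0.5762 -0.294   0.2294] depth -426.3 lat 196.7 f.n -0.5 [ 0.5 -0.7  0. ] open 0.087 j [ -55.    23.    -7.3  -74.7  -76.1 -152.6]
[[ 0.812  0.502 -0.297]
 [ 0.473 -0.865 -0.168]
 [-0.342 -0.004 -0.94 ]]
0 [281.  357.7]
0.095 [281.  311.3]
0.115 [281.  298.5]
```

View pics/w3.png

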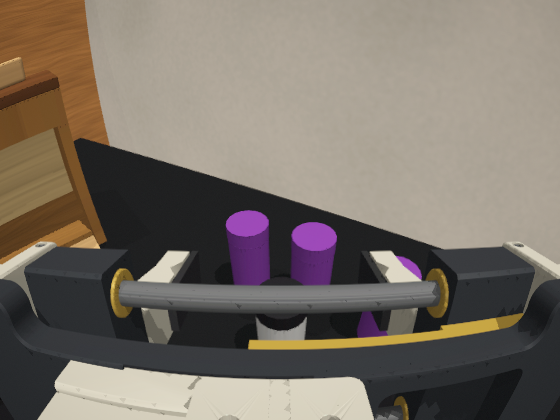

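View pics/t3.png

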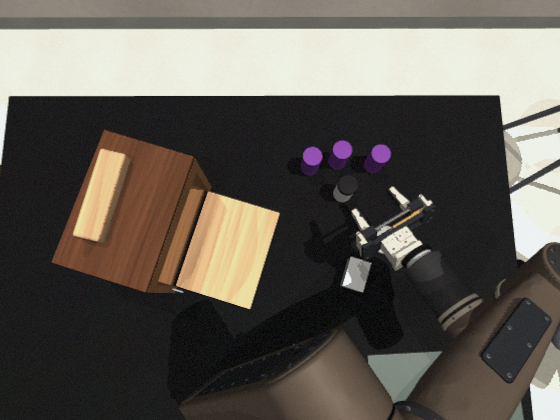

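Call:
carry_out(
  series=[
    [[16, 0.5, 43, 0, 0, 0], [31, 1, 86, 0, 0, 0], [47, 1.5, 129, 0, 0, 0], [47, 1.5, 129, 0, 0, 0], [75, 1.5, 129, 0, 0, 0], [110, 1.5, 129, 0, 0, 0], [135, 1.5, 129, 0, 0, 0], [143, 1.5, 129, 0, 0, 0], [143, 1.5, 129, 0, 0, 0]],
  ],
)

```text
clock: 12.9
tool_pos: [0.6551, -0.2502, 0.0602]
orientation: [-179.9, 20.0, 30.2]
force: [-0.3, -0.6, -0.5]
opening: 0.0878
```

```bash
python3 - <<'E'
from kin import *
o,p,M=st();gp=p+M@[-.0188,0,0];print('grasp pt',gp.round(4))
s=snapshot('wrist');cv2.imwrite('pics/w4.png',s['color'][:,:,::-1])
s=snapshot('side');crop(s,'s4',230,200,200,180,4)
E
```

```text
t 12.9 p [ 0.6551 -0.2502  0.0602] depth -361.5 lat 259.5 f.n -0.6 [-0.3 -0.6 -0.5] open 0.0878 j [ -48.9   39.7   -8.4  -84.1  -68.1 -135.1]
grasp pt [ 0.6398 -0.2591  0.0667]
```

View pics/w4.png

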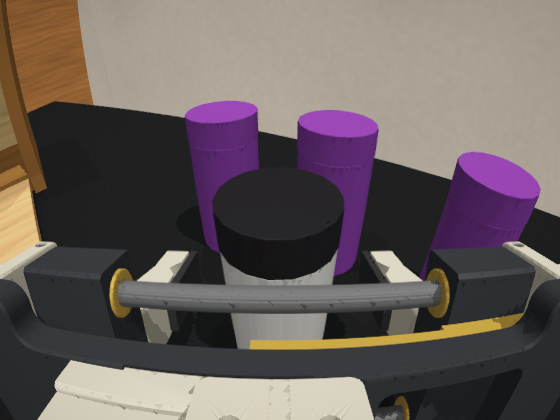

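View pics/s4.png

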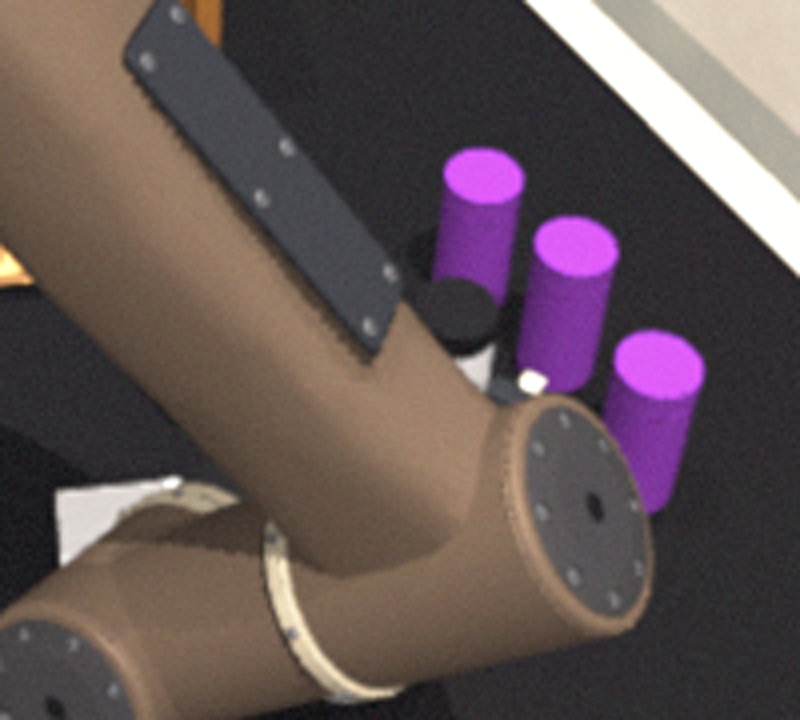

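Call:
carry_out(
  series=[
    [[0, 0, 0, 0, 0, 0], [0, 0, 0, 0, 0, 0], [0, 0, 0, 0, 0, 0], [0, 0, 0, 0, 0, 0], [0, 0, 0, 0, 0, 0], [0, 0, 0, 0, 0, 0]],
  ],
  hand=1,
)

```text
clock: 13.75
tool_pos: [0.6548, -0.2504, 0.0594]
orientation: [-179.8, 20.0, 30.1]
force: [-1.7, 0.1, 0.8]
opening: 0.0511
```

```bash
python3 - <<'E'
from kin import *
o,p,M=st()
g=np.array([-.0188,0,0])
# waypoints: lift 0.08; standoff in front of case at depth -0.27 at z=.13 lifted; az 73.15
gz=p+M@g
W0=p+[0,0,.10]
MM=ori(73.15,20)
W1=F-.26*n+[0,0,gz[2]+.06]-MM@g
j=o['joint_pos']
for a,A,b,B in ((p,M,W0,M),(W0,M,W1,MM),(W1,MM,F+.055*n+[0,0,gz[2]+.045]-MM@g,MM)):
  for k in np.linspace(0,1,4):
    j,c=ik(a+(b-a)*k,A@Ro.from_rotvec(Ro.from_matrix(A.T@B).as_rotvec()*k).as_matrix(),P,j,6);e=fk(j,P,True);print(j.round(1),round(c,3),'tcp',e[0].round(3),'wc',e[3].round(3),'fore',(e[2]+E3('z',j[0])@E3('y',j[1]-j[2])@[P[4],0,0]).round(3))
plan(p,M,W0,M,3)
plan(W0,M,W1,MM,8)
E
```

```text
t 13.75 p [ 0.6548 -0.2504  0.0594] depth -361.7 lat 259.3 f.n -0.4 [-1.7  0.1  0.8] open 0.0511 j [ -48.9   39.7   -8.4  -84.1  -68.  -135.1]
[ -48.9   39.7   -8.4  -84.1  -68.  -135.1] 0.0 tcp [ 0.655 -0.25   0.059] wc [ 0.347 -0.429  0.189] fore [ 0.456 -0.523  0.316]
[ -48.5   36.3   -8.4  -83.   -68.2 -138.8] 0.0 tcp [ 0.655 -0.25   0.093] wc [ 0.347 -0.429  0.222] fore [ 0.454 -0.514  0.357]
[ -48.1   33.    -8.2  -81.9  -68.3 -142.7] 0.0 tcp [ 0.655 -0.25   0.126] wc [ 0.347 -0.429  0.255] fore [ 0.451 -0.504  0.398]
[ -47.7   29.7   -7.8  -80.7  -68.6 -146.6] 0.0 tcp [ 0.655 -0.25   0.159] wc [ 0.347 -0.429  0.289] fore [ 0.448 -0.493  0.439]
[ -47.7   29.7   -7.8  -80.7  -68.6 -146.6] 0.0 tcp [ 0.655 -0.25   0.159] wc [ 0.347 -0.429  0.289] fore [ 0.448 -0.493  0.439]
[ -47.2   30.9   -9.3  -73.5  -78.4 -141.3] 0.0 tcp [ 0.584 -0.187  0.146] wc [ 0.33  -0.436  0.275] fore [ 0.451 -0.486  0.416]
[ -44.4   32.   -11.5  -66.6  -85.4 -135.2] 0.0 tcp [ 0.512 -0.124  0.133] wc [ 0.328 -0.428  0.262] fore [ 0.469 -0.458  0.39 ]
[ -39.4   32.9  -14.8  -60.2  -89.4 -128.4] 0.0 tcp [ 
[... 476 characters left out ...]
6  -82.7  -70.1 -130.3] 0.0 tcp [0.533 0.241 0.104] wc [ 0.43  -0.1    0.234] fore [ 0.582 -0.101  0.35 ]
total [-34.2  -0.3 -94. ] [0. 0. 0.] per row 33.333333333333336 0.0
[-11.4, -0.1, -31.3, 0.0, 0.0, 0.0]
[-22.8, -0.2, -62.6, 0.0, 0.0, 0.0]
[-34.2, -0.3, -94.0, 0.0, 0.0, 0.0]
total [ -70.5 -270.8   69.1] [-14.9  -0.1 -40.4] per row 36.03498260368618 5.385404503814967
[-8.8, -33.9, 8.6, -1.9, -0.0, -5.1]
[-17.6, -67.7, 17.3, -3.7, -0.0, -10.1]
[-26.4, -101.6, 25.9, -5.6, -0.0, -15.2]
[-35.3, -135.4, 34.6, -7.4, -0.0, -20.2]
[-44.1, -169.3, 43.2, -9.3, -0.0, -25.3]
[-52.9, -203.1, 51.9, -11.2, -0.0, -30.3]
[-61.7, -237.0, 60.5, -13.0, -0.1, -35.4]
[-70.5, -270.8, 69.1, -14.9, -0.1, -40.4]
```

Call:
carry_out(
  series=[
    [[-6, 0, -16, 0, 0, 0], [-14, 0, -38, 0, 0, 0], [-24, 0, -66, 0, 0, 0], [-32, 0, -88, 0, 0, 0], [-34, 0, -94, 0, 0, 0], [-34, 0, -94, 0, 0, 0]],
  ],
)

```text
clock: 14.5
tool_pos: [0.6551, -0.2505, 0.1598]
orientation: [-179.9, 20.0, 30.1]
force: [-0.3, 0.1, -3.3]
opening: 0.0511
```

Call:
carry_out(
  series=[
    [[-7, -25, 6, -1.4, 0, -3.8], [-16, -60, 15, -3.3, 0, -9], [-26, -101, 26, -5.6, 0, -15], [-35, -135, 35, -7.4, 0, -20], [-44, -169, 43, -9.3, 0, -25], [-53, -203, 52, -11.2, 0, -30.3], [-62, -237, 61, -13, 0, -35.4], [-68, -260, 66, -14.3, 0, -39], [-70, -270, 69, -14.9, 0, -40.4], [-70, -270, 69, -14.9, 0, -40.4]],
  ],
)

```text
clock: 15.75
tool_pos: [0.4428, -0.0613, 0.1191]
orientation: [180.0, 20.0, 73.1]
force: [-0.2, -0.2, -2.0]
opening: 0.0515
```

```bash
python3 - <<'E'
from kin import *
o,p,M=st();print(M.round(3))
s=snapshot('wrist');cv2.imwrite('pics/w5.png',s['color'][:,:,::-1])
s=snapshot('top');crop(s,'t5',40,100,300,250,2.6)
E
```

```text
t 15.75 p [ 0.4428 -0.0613  0.1191] depth -242.3 lat 1.6 f.n -0.2 [-0.2 -0.2 -2. ] open 0.0515 j [ -39.4   33.1  -14.6  -60.3  -89.4 -128.5]
[[ 0.273  0.957 -0.099]
 [ 0.899 -0.291 -0.327]
 [-0.341  0.    -0.94 ]]
```

View pics/w5.png

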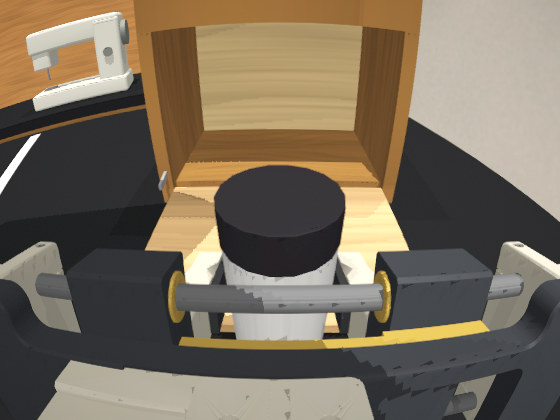

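View pics/t5.png

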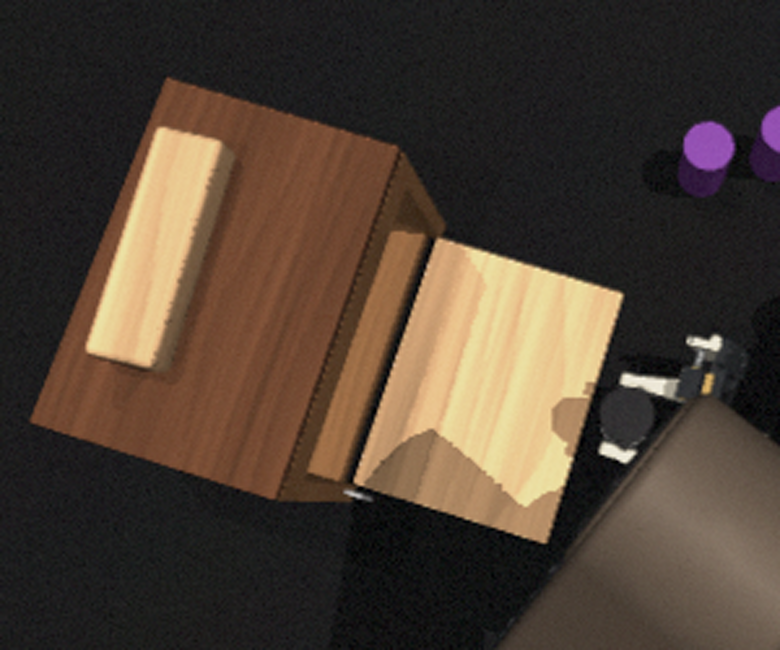

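Call:
carry_out(
  series=[
    [[25, 0, -4, 0, 0, 0], [70, -0.5, -18, 0, 0, 0], [118, -1, -33, 0, 0, 0], [165, -1, -48, 0, 0, 0], [212, -1.5, -64, 0, 0, 0], [250, -1.5, -77, 0, 0, 0], [280, -1.5, -87, 0, 0, 0], [296, -1.5, -92, 0, 0, 0], [301, -1.5, -93.5, 0, 0, 0], [301, -1.5, -93.5, 0, 0, 0]],
  ],
)

```text
clock: 17.1
tool_pos: [0.5325, 0.2397, 0.1044]
orientation: [180.0, 20.0, 73.1]
force: [0.6, 0.5, -3.5]
opening: 0.0514
```

```bash
python3 - <<'E'
from kin import *
o,p,M=st();print(M.round(3))
s=snapshot('wrist');cv2.imwrite('pics/w6.png',s['color'][:,:,::-1])
s=snapshot('side');crop(s,'s6',130,60,220,200,3)
E
```

```text
t 17.1 p [0.5325 0.2397 0.1044] depth 71.9 lat 0.1 f.n 0.6 [ 0.6  0.5 -3.5] open 0.0514 j [ -10.    30.6  -21.6  -82.7  -70.2 -130.2]
[[ 0.273  0.957 -0.099]
 [ 0.899 -0.29  -0.327]
 [-0.342  0.001 -0.94 ]]
```

View pics/w6.png

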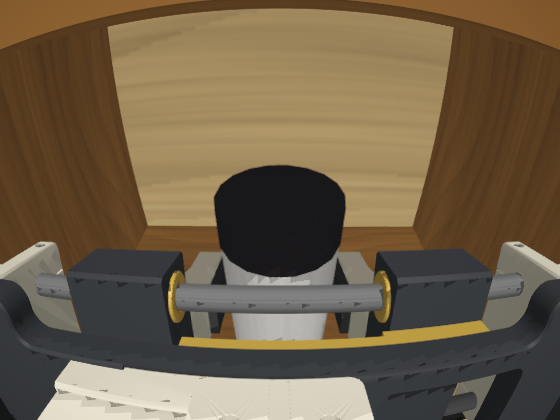

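View pics/s6.png

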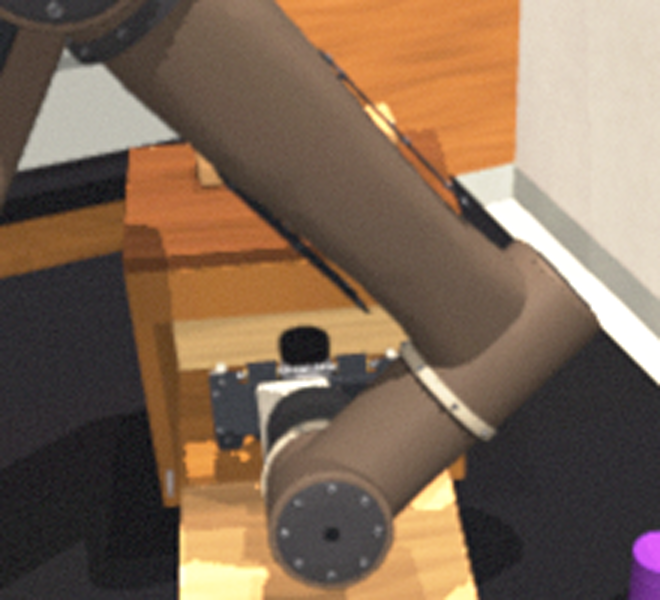

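Call:
carry_out(
  series=[
    [[1.7, 0, 4.7, 0, 0, 0], [3.4, 0, 9.4, 0, 0, 0], [4.8, 0, 13.2, 0, 0, 0], [5.6, 0, 15.4, 0, 0, 0], [6, 0, 16.5, 0, 0, 0], [6, 0, 16.5, 0, 0, 0]],
  ],
)

```text
clock: 17.95
tool_pos: [0.5326, 0.2402, 0.0869]
orientation: [180.0, 20.0, 73.1]
force: [0.2, -1.3, -3.0]
opening: 0.0512
```

```bash
python3 -c "
from kin import *
st()"
```

```text
t 17.95 p [0.5326 0.2402 0.0869] depth 72.3 lat 0.2 f.n -1.2 [ 0.2 -1.3 -3. ] open 0.0512 j [ -10.2   32.9  -21.7  -83.4  -70.  -127.8]
```

Still hanging (-3 N, the canister's weight), so I'll go down in millimetres until it touches.

Call:
carry_out(
  series=[
    [[0.3, 0, 0.9, 0, 0, 0], [0.5, 0, 1.4, 0, 0, 0], [0.5, 0, 1.4, 0, 0, 0]],
  ],
)

```text
clock: 18.32
tool_pos: [0.5326, 0.2401, 0.0855]
orientation: [180.0, 19.9, 73.1]
force: [0.6, -0.4, -2.8]
opening: 0.0514
```

Call:
carry_out(
  series=[
    [[0.2, 0, 0.5, 0, 0, 0], [0.4, 0, 1, 0, 0, 0], [0.4, 0, 1, 0, 0, 0]],
  ],
)

```text
clock: 18.7
tool_pos: [0.5327, 0.2403, 0.0853]
orientation: [179.9, 19.9, 73.1]
force: [-1.4, -2.5, 5.1]
opening: 0.0518
```

Contact: the vertical force rose to +5 N. Releasing now.

Call:
carry_out(
  series=[
    [[0, 0, 0, 0, 0, 0], [0, 0, 0, 0, 0, 0], [0, 0, 0, 0, 0, 0], [0, 0, 0, 0, 0, 0], [0, 0, 0, 0, 0, 0], [0, 0, 0, 0, 0, 0]],
  ],
  hand=-0.8,
)

```text
clock: 19.45
tool_pos: [0.5327, 0.2401, 0.0844]
orientation: [180.0, 20.0, 73.1]
force: [-0.6, 0.3, 0.0]
opening: 0.0787
```

```bash
python3 - <<'E'
from kin import *
o,p,M=st()
s=snapshot('wrist');cv2.imwrite('pics/w7.png',s['color'][:,:,::-1])
print(M.T@n*-60, M.T@n*-200)
E
```

```text
t 19.45 p [0.5327 0.2401 0.0844] depth 72.3 lat 0.2 f.n 0.1 [-0.6  0.3  0. ] open 0.0787 j [ -10.2   33.2  -21.7  -83.4  -70.  -127.4]
[-5.63987701e+01  4.03473309e-02  2.04738149e+01] [-1.87995900e+02  1.34491103e-01  6.82460498e+01]
```

View pics/w7.png

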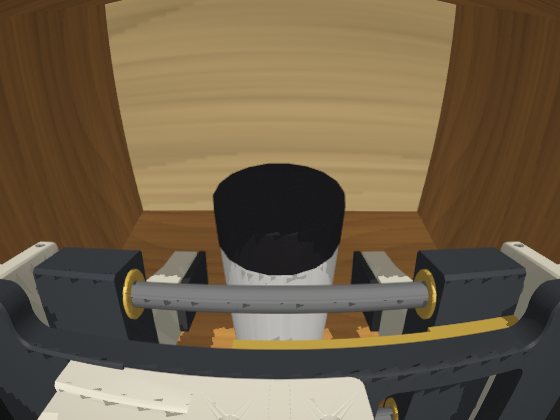

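Call:
carry_out(
  series=[
    [[-14, 0, 5, 0, 0, 0], [-38, 0, 14, 0, 0, 0], [-66, 0, 24, 0, 0, 0], [-94, 0, 34, 0, 0, 0], [-140, 0, 40, 0, 0, 0], [-190, 0, 40, 0, 0, 0], [-240, 0, 40, 0, 0, 0], [-280, 0, 40, 0, 0, 0], [-290, 0, 40, 0, 0, 0], [-290, 0, 40, 0, 0, 0]],
  ],
)

```text
clock: 20.75
tool_pos: [0.4494, -0.0344, 0.1458]
orientation: [180.0, 19.9, 73.0]
force: [0.3, 0.1, -0.8]
opening: 0.0788
```

```bash
python3 - <<'E'
from kin import *
o,p,M=st()
s=snapshot('wrist');cv2.imwrite('pics/w8.png',s['color'][:,:,::-1])
for pt in [F+.0545*n+[0,0,.026],F+.0545*n+[0,0,.141]]: print(np.round(proj(s,pt,True),1))
t=snapshot('top');cv2.imwrite('pics/t8.png',t['color'][:,:,::-1])
E
```

```text
t 20.75 p [ 0.4494 -0.0344  0.1458] depth -214.6 lat 0.1 f.n 0.1 [ 0.3  0.1 -0.8] open 0.0788 j [ -37.1   29.4  -15.9  -62.   -89.2 -131.4]
[277.8 191.7]
[277.7 113.8]
```

View pics/w8.png

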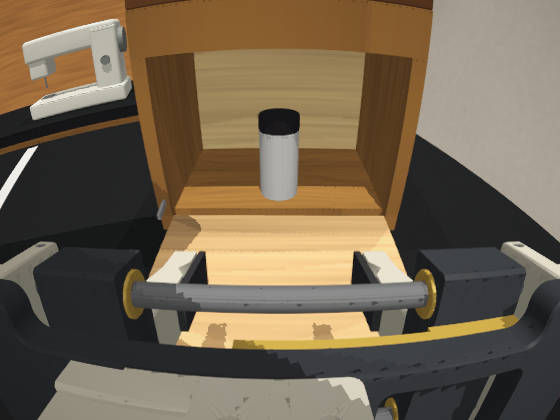

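View pics/t8.png

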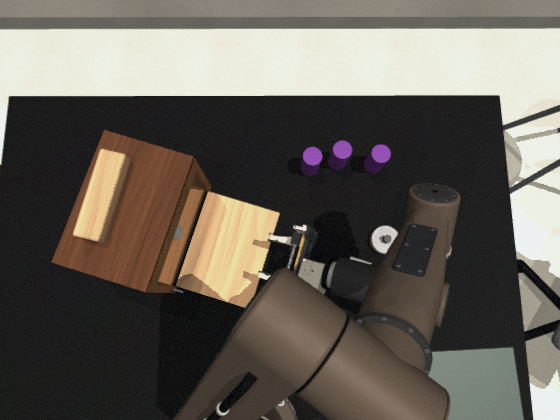

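Call:
carry_out(
  series=[
    [[-30, 0, -30, 0, 0, 0], [-60, 0, -60, 0, 0, 0], [-80, 0, -100, 0, 0, 0], [-80, 0, -150, 0, 0, 0], [-80, 0, -170, 0, 0, 0], [-80, 0, -170, 0, 0, 0]],
  ],
)

```text
clock: 21.6
tool_pos: [0.4444, -0.0489, 0.3339]
orientation: [179.8, 20.0, 73.1]
force: [-0.0, 1.3, -0.1]
opening: 0.0791
```

```bash
python3 - <<'E'
from kin import *
o,p,M=st()
a=snapshot('side');cv2.imwrite('pics/s9.png',a['color'][:,:,::-1])
s=snapshot('wrist');crop(s,'w9',180,120,200,160,4)
for pt in [F+.0545*n+[0,0,.026],F+.0545*n+[0,0,.141]]: print(np.round(proj(s,pt,True),1),np.round(proj(a,pt),1))
E
```

```text
t 21.6 p [ 0.4444 -0.0489  0.3339] depth -229.9 lat -0.4 f.n 1.2 [-0.   1.3 -0.1] open 0.0791 j [ -39.    13.    -7.4  -63.  -102.3 -152.4]
[278.7 275.3] [233.3 206.3]
[278.8 225.2] [231.  177.5]
```

View pics/s9.png

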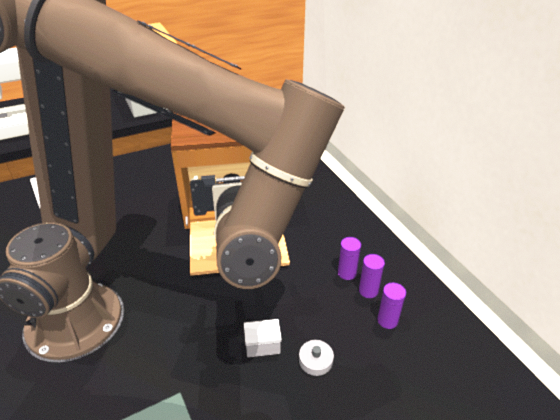

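View pics/w9.png

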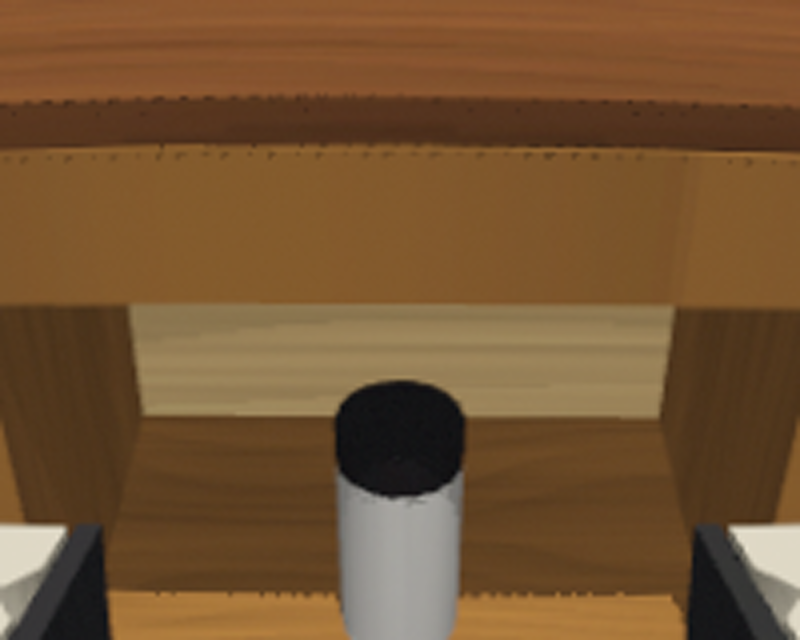

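The side view shows the tin (263,338), the weight (316,357) and the purple canisters where they started, and the flap lying open. In the wrist crop, the lid top centre is at about (280,225.5), against a prediction of (278.8,225.2) for an upright canister on the floor 54 mm behind the front. Handing in.

```bash
python3 - <<'E'
from kin import *
o,p,M=st(); print(o['qvel'].round(2))
from plant import close_job
print(close_job())
E
```

```text
t 21.7 p [ 0.4441 -0.0493  0.3321] depth -230.4 lat -0.7 f.n -0.6 [-0.6 -0.4 -0.9] open 0.0785 j [ -39.1   13.2   -7.5  -62.9 -102.3 -152.4]
[-0.48  1.29 -0.41  0.06 -0.04 -0.14]
the job is handed in; nothing more can be done
None
```

The job is handed in at 21.7 s of the 61 s allowed; `close_job()` gives no verdict.

**What I did:** I pressed the flap in near its upper edge with closed fingers, to about 10 mm and 9 N, and it fell open after I backed off. I gripped the aluminium canister with the tool tilted 20°. I then carried it under the roof, lowered it until the force showed floor contact, released it and backed well clear.

**Last checks:**
- **Flap:** the top and side views show it lying open.
- **Canister:** it stands inside the case, in the middle of its width. The close wrist view put its lid within about 1 px of where it should be if upright on the floor, 54 mm behind the front.
- **Other things:** the tin and weight sit at their starting pixels in the last side view. The pressing block was where it started in the top view taken just before the final lift.
- **Robot:** the gripper is empty and clear of everything, with only noise on the force reading. The arm was almost still at hand-in (joint speeds up to about 1.3°/s).

**Disagreements:**
- An earlier wrist view, taken as I backed off, had the lid about 4 px lower than predicted, while the base matched. The later view agreed; I put it down to the arm still settling but did not check that.
- The two camera sightings of the canister before the grasp differed by about 2.5 mm each from the fitted point. The grasp came out centred all the same.

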